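# Index the dish turntable by one hole

## Task

Index the dish turntable on by one hole: press the spring plunger's black head down with the fingertips and, pushing on the face of the upright plate beside it, turn the table anticlockwise (seen from above) until the plunger has sprung fully up into the very next hole, which locks the table with the next petri dish at the pointer. Do not turn past that hole or backwards. Grip and lift nothing, keep off the back of the upright plate, and leave the dishes and the things round the turntable untouched.

Things in the scene. Friction and masses are not known exactly. Their poses are not given: they have to be found in the camera images.
- indexer: Fixed grey base, 212 mm across; origin on the turntable's axis at the work surface. Carries a level aluminium half-ring, the index plate (radii 121 to 159 mm, upper face 36 mm up), with 16 mm holes on a 140 mm radius at 90, 150, 210 and 270 degrees anticlockwise from its x axis, joined by a 7 mm slot. The plunger starts in the 150 degree hole and must end in the 210 degree hole.
- axis (a point): Point on the vertical turntable axis at the table's upper face, 56 mm above the work surface. The table is a white disc of 216 mm diameter with a low hub and 8 mm locating pins; six dish places every 60 degrees at 68 mm radius, three hold dishes. An arm at its rim carries plunger and push plate.
- turntable (a joint): Turntable angle, rad, growing anticlockwise from above: 0 at the start hole (play 0.011 either way), 1.047 at the next hole, 2.094 one too far. Locked while the plunger is up in a hole; else turns stiffly (0.15 N m) and stays put. Let go between holes, the plunger rides under the plate 8 mm down and springs up by itself on reaching the next hole, which stops the table.
- plunger (a joint): How far the plunger is pressed down, m: 0 up, 0.012 fully down (stop). The spring takes 3.6 N at the start and 7.2 N at full depth. From 0.009 down the collar is clear of its hole and the table can turn; below 0.002 it is seated in a hole.
- plunger_top (a point): Centre of the top of the plunger's black mushroom head (33 mm diameter, flat on top for 20 mm), 78 mm above the work surface when up, 140 mm from the turntable's axis. It moves with table and plunger. The arm under it has its upper face 56 mm above the work surface.
- push_face (a point): Middle of the face of the upright aluminium push plate on the arm, 93 mm up. The plate stands on the anticlockwise side of the plunger head, this face towards the head and 18 mm from the head's centre; 40 mm wide along the radius (120 to 160 mm from the axis), 8 mm thick, top edge 105 mm up. It turns with the table; a fingertip on the head pushes this face.
- next_hole (a point): Centre of the next hole, at the index plate's upper face (36 mm above the work surface). Fixed.
- pointer (a point): Tip of the small fixed pointer at the far side of the turntable, 66 mm above the work surface and 107 mm from the axis; the dish place at the pointer has its centre 39 mm inwards of it.
- dish_next_c (a point): Centre of the petri dish (60 mm diameter, 15 mm high, loose between pins on the table, its top 71 mm above the work surface) that must come to the pointer; at the start one place (60 degrees) clockwise of the pointer.
- dish_now_c (a point): Centre of the same kind of dish that stands at the pointer at the start.
- dish_far_c (a point): Centre of the third dish, at the start one place anticlockwise of the pointer.
- strip_pot: Loose bystander: pot with black cap, 43 mm diameter, 87 mm high; origin under its centre.
- dropper_bottle: Loose bystander: small brown dropper bottle, 33 mm diameter, 91 mm high; origin under its centre.
- coverslip_box: Loose bystander: small box with blue lid, 52 x 52 x 23 mm; origin under its centre.
- tub_red_lid: Loose bystander: tub with red lid, 130 mm diameter, 110 mm high; origin under its centre.
- push_back_c (a point): Middle of the back of the push plate, 8 mm behind its face (26 mm from the head's centre along the motion), 93 mm up. A small rib stands below it, 8 mm further out. It turns with the table; fingers must not press on this side.
Things that resemble listed ones, but are neither listed nor needed, are in the scene too. Leave any turquoise look-alike of the part that bears dish_now_c alone. What is shaped like the part that bears dish_next_c but red is not meant.

How it is judged:
By the outcome, as a careful person would: the job done as asked, in the order asked, and still so for the second after the job is handed in, with the robot touching nothing.
It also fails if it takes over 48 s, if anything falls off the work surface, if the arm or the gripper's body presses on something with over 40 N, if the wrist force passes 120 N, or if a joint passes its speed limit or range.

## Robot

A 6-joint arm with a two-finger parallel gripper is mounted at the origin on a cart in front of the work surface, level with it; the furniture and walls round the work are solid. World frame = base frame: x ahead of the robot, y to its left, z up, the work surface at z = 0. Lengths are in m, angles in rad, forces in N, time in s.
With the tool pointing down it reaches from about 0.3 to 0.875 m from the base axis. Payload 6.4 kg.
Tool frame: the origin (TCP) lies on the centre line of the jaws, within the pads' length; the fingertips stand 11 mm ahead of it and the grasp point (between the pads) lies 8 mm behind it; z points along the fingers, y is the direction in which the jaws open and shut (so a half turn about z gives the same grasp; the last joint's range is limited). The gripper opens to 88 mm and grips with 3 to 60 N. Pads are 18 mm wide; open, the fingers measure 123 mm over their backs; the gripper's body (75 mm by 187 mm) begins 45 mm behind the grasp point.
Start: joints at [1.046, 0.181, 1.607, -0, 1.354, -0.206], TCP at [0.18, 0.546, 0.217] pointing down, gripper open.
Joint ranges: [-2.99, 2.99], [-0.89, 2.07], [0.3, 2.58], [-1.14, 4.28], [0, 2.63], [-3.12, 3.12]. Speed limits (rad/s): [2.57, 2.57, 3.01, 3.14, 3.14, 3.14].

## Interface

Orientations are given as a unit quaternion [x, y, z, w].
In Python, from plant import r, vision gives the robot as it stands. The module is installed in compiled form; this text tells all that it offers. Calls block until the motion is done:
- r.move_pose(position, orientation): joint-space move of the TCP to a pose.
- r.movel(position, ori=None, feed=0.15, max_force=None): straight line of the TCP; ori=None keeps the orientation; feed is the mean speed in m/s. With max_force (N) it stops when the force on the tool has changed by that much, and returns True; else False.
- r.move_joints(angles): joint-space move.
- r.gripper_to(opening): finger opening in m; the grip force is fixed at half the most; returns when the fingers have stopped.
- r.sleep(seconds).
- r.solve_ik(position, orientation): joint angles nearest the present ones, or None.
- r.state(): the state.
- vision.snapshot(name): name is "side" or "top" or "wrist"; returns a dict with "img" (384x512x3 uint8, red, green, blue), "fovy" (degrees; the focal length in pixels is half the picture's height over the tangent of half this angle, whatever the lens; pixels are square), "cx", "cy" (the principal point, pixels), "extrinsics" (4x4, takes a point from camera to world coordinates); the wrist camera has in their place "tool_from_camera" (4x4, takes a point from camera to tool coordinates, whose origin is the TCP and whose axes are the flange's). Camera axes: x right, y down, z forward; pixel columns grow to the right and rows downward; lengths in m; the calibration is good to about 2 mm. The wrist camera is an equidistant fisheye: a pixel r from the principal point sees the ray r / f radians off the axis. A picture is of the moment at which its call begins: read the wrist's pose just before it. There is no depth.
A pose or a line that the arm cannot do raises r.Unreachable and nothing moves.
- r.hand_in(): hands the job in, once; it reports no verdict.
The state is a dict: "clock": time; "q": joint angles; "joint_vel": joint speeds; "joint_torque": joint torques, N m; "tool_pos": TCP position; "tcp_rot": TCP orientation; "contact_force": force on the tool from outside, world axes, zero at the start; "moment": the same for the moment, N m; "opening": finger opening in m.
Only numpy, scipy, OpenCV 4.12 (cv2) and the standard library are available. Lean on these libraries where they do the work, as an engineer would, in place of code of your own. Each camera call takes 0.05 s, during which the arm holds its last target.

## Working session

There is one attempt and no reset: what is moved stays moved. The work goes in short steps, each a Python script; the robot and the scene stay as the last script left them, time stands still between calls to the robot, and variables do not carry over. Pictures are saved under pics/ and viewed, and the job is handed in when it is done.

```bash
mkdir -p pics; cat > h.py <<'E'
import numpy as np, cv2
from plant import r, vision
def snap(n,f):
    s=vision.snapshot(n); cv2.imwrite('pics/'+f,cv2.cvtColor(s['img'],cv2.COLOR_RGB2BGR)); return s
def ray(s,u,v):
    f=s['img'].shape[0]/2/np.tan(np.radians(s['fovy'])/2)
    d=np.array([(u-s['cx'])/f,(v-s['cy'])/f,1.]); E=np.array(s['extrinsics'])
    return E[:3,3],E[:3,:3]@d
def plane(s,u,v,z):
    o,d=ray(s,u,v); return o+d*(z-o[2])/d[2]
def proj(s,p):
    f=s['img'].shape[0]/2/np.tan(np.radians(s['fovy'])/2)
    E=np.array(s['extrinsics']); c=E[:3,:3].T@(np.array(p)-E[:3,3])
    return s['cx']+f*c[0]/c[2], s['cy']+f*c[1]/c[2]
E
python3 - <<'E'
from h import *
import pickle
print(r.state())
d={}
for n in('top','side'):
    s=snap(n,n+'0.png'); d[n]=s; print(n,s['fovy'],s['cx'],s['cy'],np.round(s['extrinsics'],3).tolist())
    cv2.imwrite('pics/'+n+'0b.png',cv2.resize(cv2.imread('pics/'+n+'0.png'),(800,600),interpolation=cv2.INTER_CUBIC))
pickle.dump(d,open('d0.pkl','wb'))
E
```

```text
{'clock': 0.0, 'q': array([ 1.04571179e+00,  1.81535071e-01,  1.60800474e+00, -8.20411849e-07,
        1.35376076e+00, -2.06255591e-01]), 'joint_vel': array([-1.61014634e-03,  3.58706467e-04,  1.28140676e-03,  7.51996324e-05,
        1.16695159e-03, -5.50884429e-05]), 'joint_torque': array([-4.56563603e-04, -4.33866155e+01, -3.41861272e+01,  7.01751653e-02,
        3.85614973e-02, -1.22419183e-04]), 'tool_pos': array([0.17990797, 0.54553826, 0.21611509]), 'tcp_rot': array([ 1.58739986e-01,  9.87320053e-01, -7.97645596e-04, -3.04981789e-04]), 'contact_force': array([ 0.59555403, -0.1125695 , -0.46560365]), 'moment': array([-0.04746484, -0.0006998 ,  0.01370226]), 'opening': 0.08797318174874916}
top 50.72815137863032 250.27210088839286 191.27284681299244 [[0.02, -0.983, 0.185, 0.356], [-1.0, -0.016, 0.021, -0.015], [-0.017, -0.185, -0.983, 1.125], [0.0, 0.0, 0.0, 1.0]]
side 44.61284588265076 260.47558775222285 189.3308891881065 [[0.927, -0.223, 0.303, 0.161], [-0.376, -0.527, 0.762, -0.936], [-0.01, -0.82, -0.572, 0.783], [0.0, 0.0, 0.0, 1.0]]
```

View pics/top0b.png

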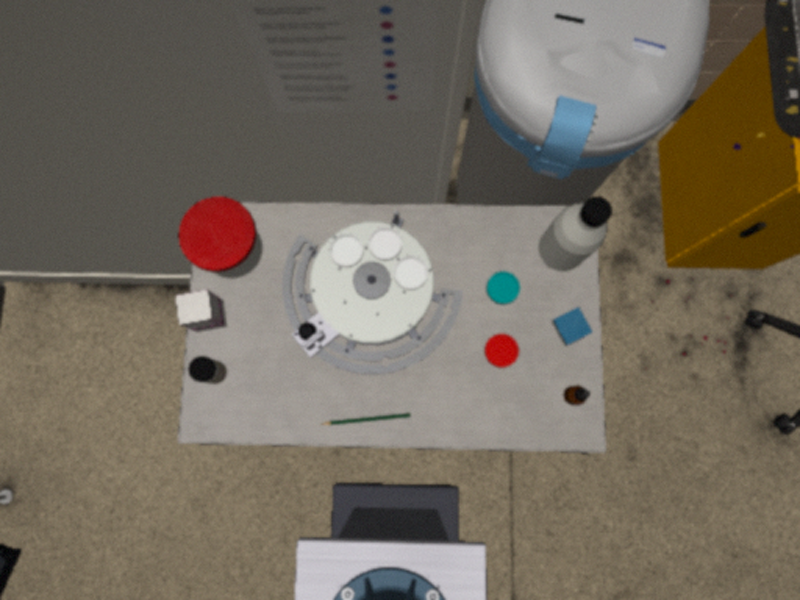

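View pics/side0b.png

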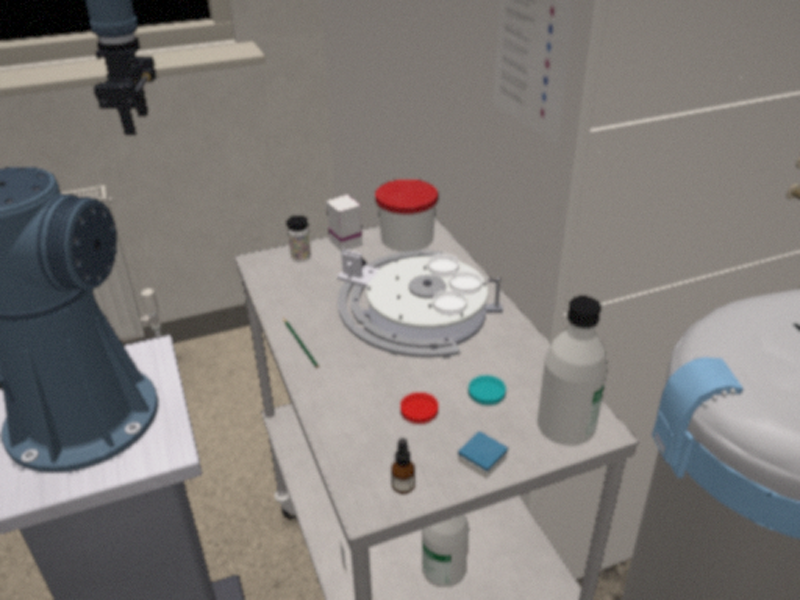

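```bash
python3 - <<'E'
import cv2,numpy as np
a=cv2.imread('pics/top0.png')[125:250,170:310]
b=cv2.imread('pics/side0.png')[145:235,205:335]
cv2.imwrite('pics/tc.png',cv2.resize(a,None,fx=4.7,fy=4.7,interpolation=cv2.INTER_CUBIC))
cv2.imwrite('pics/sc.png',cv2.resize(b,None,fx=6,fy=6,interpolation=cv2.INTER_CUBIC))
E
```

```text
(no output)
```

View pics/tc.png

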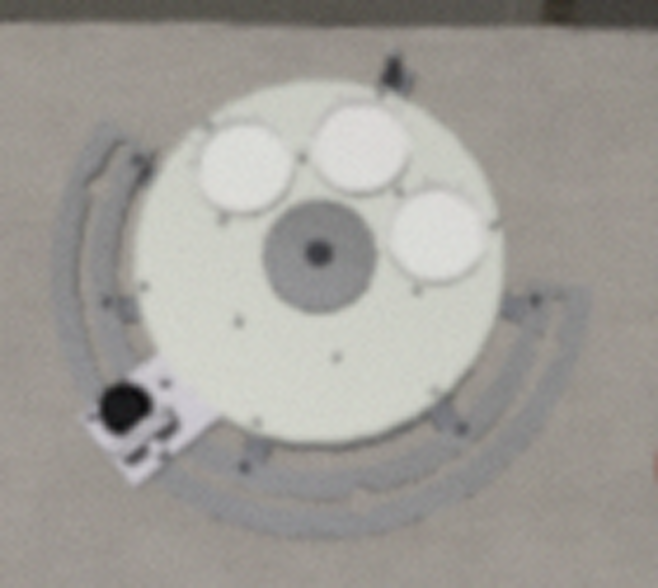

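View pics/sc.png

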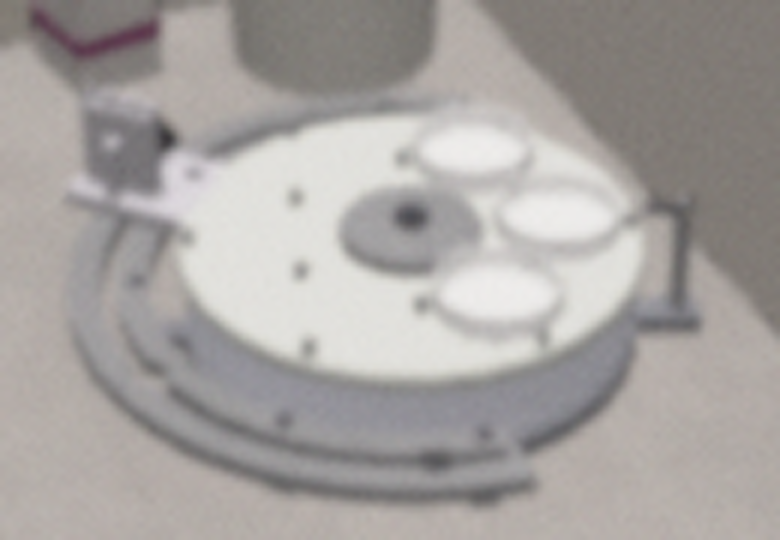

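```bash
python3 - <<'E'
from h import *
import pickle
d=pickle.load(open('d0.pkl','rb')); s=d['top']; im=s['img'].astype(int)
hsv=cv2.cvtColor(s['img'],cv2.COLOR_RGB2HSV)
def cen(mask,x0,y0,x1,y1):
    m=np.zeros(mask.shape,np.uint8); m[y0:y1,x0:x1]=mask[y0:y1,x0:x1]
    n,l,st,c=cv2.connectedComponentsWithStats(m); i=1+np.argmax(st[1:,4]); return c[i],st[i],(l==i).astype(np.uint8)
# table
c,st,m=cen(((im.min(2)>185)).astype(np.uint8),192,135,285,225)
cn=max(cv2.findContours(m,0,cv2.CHAIN_APPROX_NONE)[0],key=cv2.contourArea)
print('table comp',c,st)
P=np.array([plane(s,*p[0],0.056)[:2] for p in cn])
# robust circle of fixed R
from scipy.optimize import least_squares
f=least_squares(lambda x:np.hypot(*(P-x[:2]).T)-x[2],[*P.mean(0),.108],loss='soft_l1',f_scale=.001); print('table',f.x)
ax=f.x[:2]
c,st,m=cen((im.max(2)<70).astype(np.uint8),185,200,210,225); h=plane(s,*c,.077); print('head',c,st,h)
v=h[:2]-ax; print('r',np.hypot(*v),'ang',np.degrees(np.arctan2(v[1],v[0])))
c,st,m=cen((im.max(2)<150).astype(np.uint8)*(hsv[...,1]<60),220,165,255,197); print('hub',c,st,plane(s,*c,.062))
# pointer
c,st,m=cen((im.max(2)<100).astype(np.uint8),247,133,262,148); print('ptr',c,st,plane(s,*c,.066))
# side view head check
print('proj side head',np.array(proj(d['side'],h)), 'axis', proj(d['side'],[*ax,.056]))
for n,p in {'redtub':(217,233),'strip':(202,368),'whitebox':(195,310)}.items(): print(n,plane(s,p[0]*.64,p[1]*.64,{'redtub':.11,'strip':.087,'whitebox':.08}[n]))
E
```

```text
table comp [236.17924037 181.97008325] [ 199  143   77   77 3844]
table [0.58768147 0.04399589 0.10244559]
head [196.  211.2] [192 207  10  10  75] [0.49771369 0.14809645 0.077     ]
r 0.13759043294215195 ang 130.8348573342448
hub [237.80193237 178.94444444] [227 168  23  23 414] [0.58906774 0.0417374  0.062     ]
ptr [253.16666667 140.25      ] [251 137   5   7  24] [0.69674885 0.00240269 0.066     ]
proj side head [229.27033264 165.48528888] axis (np.float64(272.7450676614722), np.float64(183.59250381936647))
redtub [0.65413356 0.29996112 0.11      ]
strip [0.43039898 0.3154976  0.087     ]
whitebox [0.52793987 0.33693005 0.08      ]
```

Candidates on the 800x600 top view:
- **Plunger head:** the black disc at (307,330) on the arm, beside the plate. The black caps at (202,368) for the pot, (595,210) for the bottle and (575,395) for the dropper are not it.
- **dish_next:** (411,273), one place clockwise of the pointer at (397,218). The red dish (502,350) and turquoise dish (503,288) off the table are look-alikes.

The crop confirms that the head at (125,408) has the plate to its lower right, which is the anticlockwise side. Next I hover over it and check with the wrist camera.

```bash
cat >> h.py <<'E'
from scipy.spatial.transform import Rotation as Rn
AX=np.array([.5890,.0420]); TH0=130.7
def pose(th,tang,z,rad=.140):
    a=np.radians(th); t=np.array([-np.sin(a),np.cos(a)]); p=AX+rad*np.array([np.cos(a),np.sin(a)])+tang*t
    y=np.array([-t[0],-t[1],0]); zz=np.array([0,0,-1.]); x=np.cross(y,zz)
    return [p[0],p[1],z], Rn.from_matrix(np.c_[x,y,zz]).as_quat()
def wray(s,st,u,v):
    f=192/np.tan(np.radians(s['fovy'])/2); d=np.array([u-s['cx'],v-s['cy']]); rr=np.hypot(*d); a=rr/f
    dc=np.array([*(d/max(rr,1e-9)*np.sin(a)),np.cos(a)]); T=np.array(s['tool_from_camera']); R=Rn.from_quat(st['tcp_rot']).as_matrix()
    return st['tool_pos']+R@T[:3,3], R@T[:3,:3]@dc
def wplane(s,st,u,v,z):
    o,d=wray(s,st,u,v); return o+d*(z-o[2])/d[2]
def wproj(s,st,p):
    f=192/np.tan(np.radians(s['fovy'])/2); T=np.array(s['tool_from_camera']); R=Rn.from_quat(st['tcp_rot']).as_matrix()
    c=T[:3,:3].T@(R.T@(np.array(p)-st['tool_pos'])-T[:3,3]); a=np.arctan2(np.hypot(c[0],c[1]),c[2])
    return np.array([s['cx'],s['cy']])+f*a*c[:2]/np.hypot(c[0],c[1])
E
python3 - <<'E'
from h import *
import pickle
for th in (130.7,160,190.7):
    for z in(.18,.078): print(th,r.solve_ik(*pose(th,0,z)))
r.gripper_to(0.0)
r.move_pose(*pose(TH0,-.004,.19))
st=r.state(); s=snap('wrist','w1.png'); pickle.dump((s,st),open('w1.pkl','wb'))
print(st['clock'],st['tool_pos'],pose(TH0,-.004,.19)[0],st['opening'],st['contact_force'])
print(np.round(s['tool_from_camera'],3).tolist(),s['fovy'],wproj(s,st,pose(TH0,0,.078)[0]))
E
```

```text
130.7 [ 6.04504032e-02  9.34734257e-02  1.78330858e+00 -4.44089210e-16
  1.26481065e+00 -6.49898602e-01]
130.7 [ 6.04504032e-02  2.32082554e-01  1.85583176e+00 -4.44089210e-16
  1.05367834e+00 -6.49898602e-01]
160 [-6.14381239e-02 -2.94530372e-02  1.90994492e+00 -4.44089210e-16
  1.26110077e+00 -1.28316860e+00]
160 [-6.14381239e-02  1.21618301e-01  1.98749857e+00 -4.44089210e-16
  1.03247578e+00 -1.28316860e+00]
190.7 [-2.28389850e-01 -6.45083681e-02  1.94344606e+00 -4.44089210e-16
  1.26265496e+00 -1.98593641e+00]
190.7 [-2.28389850e-01  9.01018250e-02  2.02268801e+00 -4.44089210e-16
  1.02880282e+00 -1.98593641e+00]
3.25 [0.50053266 0.15156414 0.19006948] [np.float64(0.5007387608085357), np.float64(0.1507472006829929), 0.19] 0.00018972197778320592 [-0.88839311 -0.20183998  0.28400628]
[[-0.0, -0.966, -0.26, 0.067], [1.0, 0.0, -0.001, 0.0], [0.001, -0.26, 0.966, -0.168], [0.0, 0.0, 0.0, 1.0]] 65.70646984690485 [252.4892835  186.02677934]
```

View pics/w1.png

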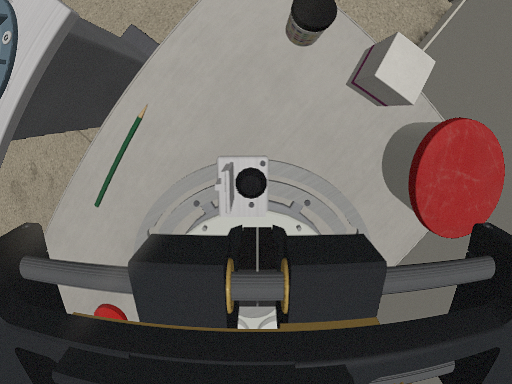

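```bash
python3 - <<'E'
from h import *
import pickle
s,st=pickle.load(open('w1.pkl','rb')); im=s['img']
m=(im.max(2)<60).astype(np.uint8); m[:160]=0;m[204:]=0;m[:,:230]=0;m[:,275:]=0
n,l,S,c=cv2.connectedComponentsWithStats(m); i=1+np.argmax(S[1:,4]); print(c[i],S[i])
h=wplane(s,st,*c[i],.077); print('head',h); v=h[:2]-AX; print(np.hypot(*v),np.degrees(np.arctan2(v[1],v[0])))
cr=im[130:260,190:330]; cv2.imwrite('pics/w1c.png',cv2.cvtColor(cv2.resize(cr,None,fx=4.6,fy=4.6,interpolation=cv2.INTER_CUBIC),cv2.COLOR_RGB2BGR))
R=Rn.from_quat(st['tcp_rot']).as_matrix()
for q in ([.009,.0175,.011],[-.009,.0175,.011],[.009,-.0175,.011],[-.009,-.0175,.011]): print(q,wproj(s,st,st['tool_pos']+R@np.array(q)))
E
```

```text
[250.5718232  182.59944751] [236 168  30  30 724]
head [0.49422376 0.1493278  0.077     ]
0.1431844733358182 131.4462404453202
[0.009, 0.0175, 0.011] [284.5669658  208.73945259]
[-0.009, 0.0175, 0.011] [283.75188368 234.92399249]
[0.009, -0.0175, 0.011] [229.28637704 208.7325049 ]
[-0.009, -0.0175, 0.011] [230.11298272 234.91241205]
```

View pics/w1c.png

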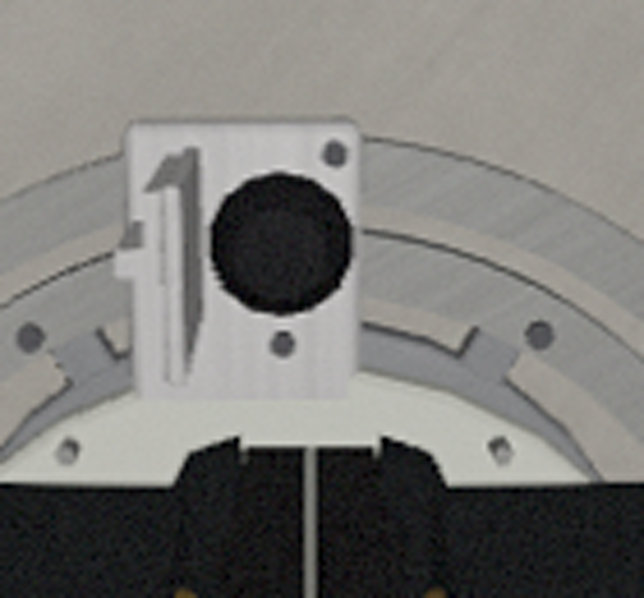

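```bash
python3 - <<'E'
from h import *
st=r.state(); R=Rn.from_quat(st['tcp_rot']).as_matrix()
s=snap('side','s1.png')
for q in ([.009,.0175,.011],[-.009,.0175,.011],[.009,-.0175,.011],[-.009,-.0175,.011],[0,0,.011]): print(q,proj(s,st['tool_pos']+R@np.array(q)))
b=cv2.imread('pics/s1.png')[80:200,175:325]
cv2.imwrite('pics/s1c.png',cv2.resize(b,None,fx=5,fy=5,interpolation=cv2.INTER_CUBIC))
E
```

```text
[0.009, 0.0175, 0.011] (np.float64(228.398806223704), np.float64(129.51712349400566))
[-0.009, 0.0175, 0.011] (np.float64(234.05489297917015), np.float64(130.8604248078056))
[0.009, -0.0175, 0.011] (np.float64(221.86683451585895), np.float64(134.94723028338183))
[-0.009, -0.0175, 0.011] (np.float64(227.60170776773117), np.float64(136.34699790313098))
[0, 0, 0.011] (np.float64(228.005290598238), np.float64(132.88893067770076))
```

View pics/s1c.png

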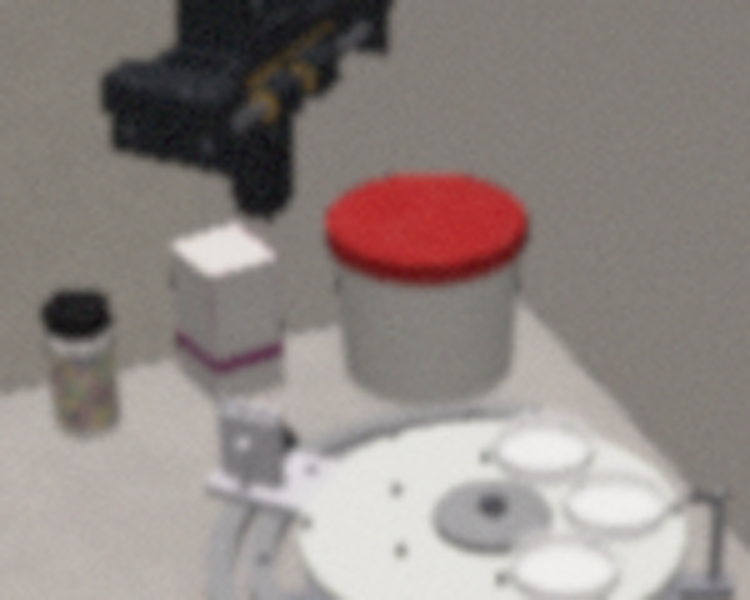

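```bash
python3 - <<'E'
from h import *
t=[];w=[]
for o in (0.088,0.03,0.0):
    r.gripper_to(o)
    s=snap('side',f's_{int(o*1000)}.png'); b=cv2.imread(f'pics/s_{int(o*1000)}.png')[60:140,180:270]; t.append(cv2.resize(b,None,fx=2.9,fy=2.9,interpolation=cv2.INTER_CUBIC))
    snap('wrist',f'w_{int(o*1000)}.png'); b=cv2.imread(f'pics/w_{int(o*1000)}.png')[150:350,120:400]; w.append(cv2.resize(b,(261,190)))
print(r.state()['clock'])
cv2.imwrite('pics/grip.png',np.vstack([np.hstack(t),np.hstack(w)]))
E
```

```text
6.5083
```

View pics/grip.png

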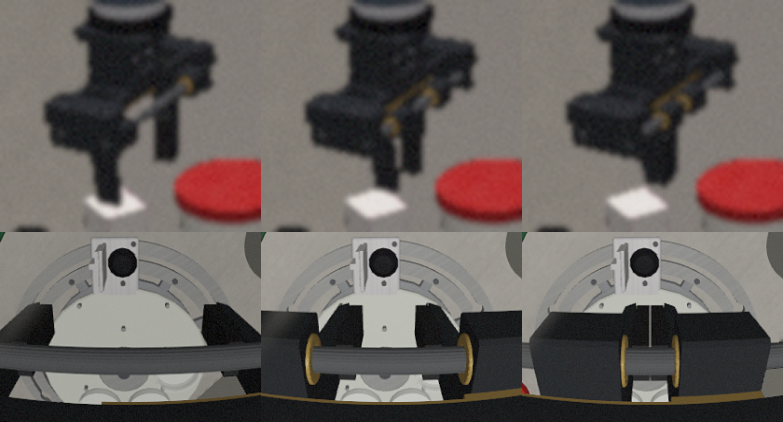

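```bash
python3 - <<'E'
from h import *
import pickle
d=pickle.load(open('d0.pkl','rb')); s=d['side']
R=Rn.from_quat([.15874,.98732,-.0008,-.0003]).as_matrix(); p=np.array([.1799,.5455,.2161])
for y in (.044,-.044,.0615,-.0615): print(y,np.round(proj(s,p+R@np.array([0,y,.011])),1))
a=cv2.imread('pics/side0.png')[0:100,40:120]
cv2.imwrite('pics/a.png',cv2.resize(a,None,fx=6,fy=6,interpolation=cv2.INTER_CUBIC))
# scale
st=r.state(); print(st['tool_pos'],st['q']); print(proj(s,st['tool_pos']),proj(s,st['tool_pos']+[0,0,.03]))
# table corner checks: top-view surface edge vs side
T=d['top']
for uv in ((190*.64,203*.64),(180*.64,442*.64),(603*.64,450*.64)): q=plane(T,*uv,0); print(uv,q,np.array(proj(s,q))/.64)
E
```

```text
0.044 [93.1 84.4]
-0.044 [86.6 95.5]
0.0615 [94.3 82.3]
-0.0615 [85.2 97.9]
[0.50074415 0.15073506 0.18999663] [ 6.51915389e-02  9.08535125e-02  1.76476292e+00 -1.96862916e-05
  1.28599076e+00 -6.45150706e-01]
(np.float64(228.00019323858055), np.float64(129.43884520467626)) (np.float64(227.4416323999035), np.float64(119.43393817792845))
(121.60000000000001, 129.92000000000002) [0.74393573 0.38905647 0.        ] [429.11870475 212.31984278]
(115.2, 282.88) [0.30731344 0.37205447 0.        ] [235.79551123 256.37206365]
(385.92, 288.0) [ 0.30898408 -0.36128822  0.        ] [350.9475989  536.05320978]
```

View pics/a.png

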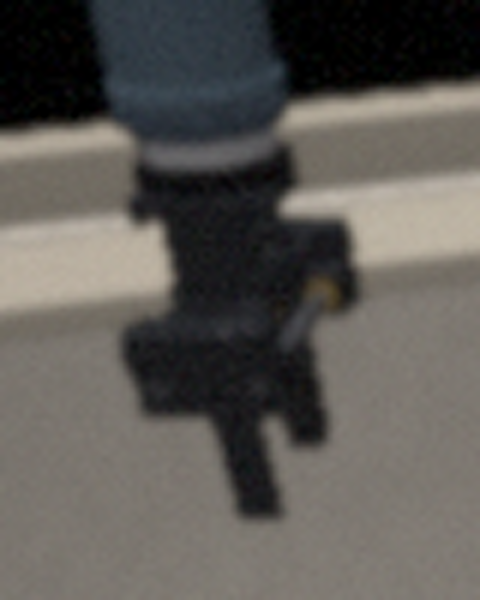

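```bash
python3 - <<'E'
from h import *
import pickle
print(r.movel(pose(TH0,-.005,.125)[0],feed=.08,max_force=6))
st=r.state(); print(st['clock'],st['tool_pos'],st['contact_force'])
t=snap('top','t2.png'); s=snap('side','s2.png'); w=snap('wrist','w2.png'); pickle.dump((st,t,s,w),open('p2.pkl','wb'))
R=Rn.from_quat(st['tcp_rot']).as_matrix()
for q in ([0,0,.011],[0,-.0175,.011],[0,.0935,-.053],[0,-.0935,-.053]): print(q,np.round(proj(t,st['tool_pos']+R@q),1),np.round(proj(s,st['tool_pos']+R@q),1),np.round(wproj(w,st,st['tool_pos']+R@q),1))
print('headw',wproj(w,st,pose(TH0,0,.078)[0]))
a=cv2.resize(cv2.imread('pics/t2.png')[140:300,150:310],(400,400),interpolation=2)
b=cv2.resize(cv2.imread('pics/s2.png')[80:200,160:280],(400,400),interpolation=2)
cv2.imwrite('pics/c2.png',np.hstack([a,b]))
E
```

```text
False
7.475 [0.50193989 0.15143669 0.12547463] [-0.37311667  0.12678484 -0.77413458]
[0, 0, 0.011] [192.5 207.5] [229.7 153.3] [256.9 222.1]
[0, -0.0175, 0.011] [196.8 212.8] [226.5 156.1] [229.7 222. ]
[0, 0.0935, -0.053] [164.5 174. ] [245.  119.2] [441.3 262.6]
[0, -0.0935, -0.053] [212.9 234. ] [210.2 148.4] [ 72.6 262.4]
headw [249.8574762  204.80938632]
```

View pics/c2.png

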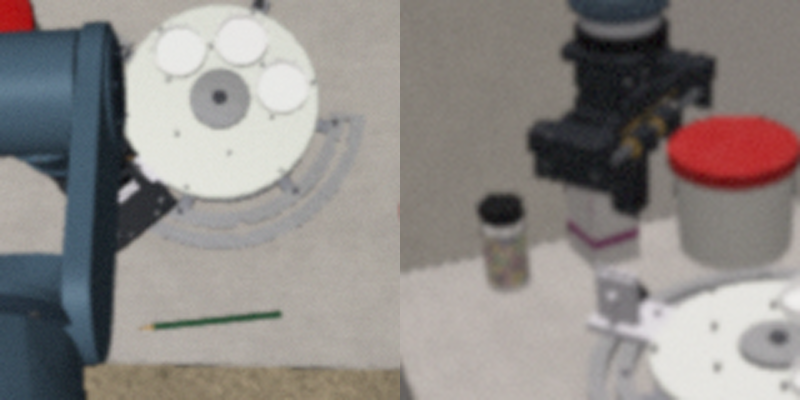

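View pics/w2.png

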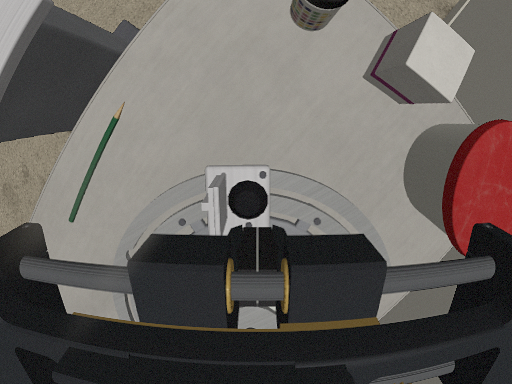

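```bash
python3 - <<'E'
from h import *
print(r.movel(pose(TH0,-.005,.090)[0],feed=.05,max_force=3)); st=r.state(); print(st['tool_pos'],st['contact_force'])
if abs(st['tool_pos'][2]-.09)<.002:
    print(r.movel(pose(TH0,-.005,.048)[0],feed=.02,max_force=2.5)); st=r.state()
print(st['clock'],st['tool_pos'],st['contact_force'],st['moment'])
s=snap('side','s3.png'); w=snap('wrist','w3.png')
a=cv2.resize(cv2.imread('pics/w3.png')[150:300,180:330],(400,400),interpolation=2)
b=cv2.resize(cv2.imread('pics/s3.png')[110:210,180:280],(400,400),interpolation=2)
cv2.imwrite('pics/c3.png',np.hstack([a,b]))
E
```

```text
False
[0.50170005 0.15142048 0.09013588] [-0.7351526  -0.23949865  0.26745755]
True
10.0083 [0.5014312  0.15137923 0.05537383] [ 0.13325686 -1.08991454  2.4388791 ] [-0.07820895 -0.01173267 -0.03561701]
```

View pics/c3.png

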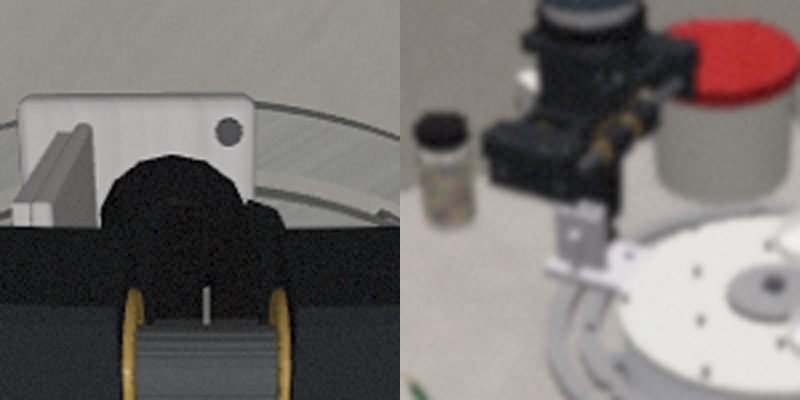

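```bash
python3 - <<'E'
from h import *
r.movel(pose(TH0,-.005,.058,.1425)[0],feed=.03)
st=r.state(); print(st['tool_pos'],st['contact_force'])
for z in (.0555,.052,.048,.0443):
    f=r.movel(pose(TH0,-.004,z,.1425)[0],feed=.02,max_force=15); st=r.state(); print(f,st['clock'],st['tool_pos'],st['contact_force'])
E
```

```text
[0.49939382 0.15343303 0.05785738] [-0.76663284 -0.53510292 -0.04405794]
False 10.6667 [0.49898826 0.15270827 0.05549598] [-0.55192264  0.9513348   3.94072689]
False 10.9917 [0.49908391 0.15274116 0.05196291] [-0.6702381   2.00120526  4.78609912]
False 11.3417 [0.49915718 0.15275464 0.04814652] [0.05877608 1.5768878  6.23253288]
False 11.675 [0.49936157 0.1528958  0.04471847] [-1.15941621  1.61714295  6.71112589]
```

```bash
python3 - <<'E'
from h import *
for k in range(1,6):
    p,q=pose(TH0+4*k,-.003,.0441,.1425)
    f=r.movel(p,q,feed=.04,max_force=18); st=r.state(); print(f,st['clock'],st['tool_pos'],st['contact_force'])
    if f: break
s=snap('side','s4.png'); w=snap('wrist','w4.png')
a=cv2.resize(cv2.imread('pics/w4.png')[150:300,180:330],(400,400),interpolation=2)
b=cv2.resize(cv2.imread('pics/s4.png')[110:210,180:280],(400,400),interpolation=2)
cv2.imwrite('pics/c4.png',np.hstack([a,b]))
E
```

```text
False 12.1 [0.49098518 0.14541174 0.0446549 ] [-3.38040092  1.39910075  7.38701831]
False 12.5 [0.48397007 0.13826271 0.04465502] [-2.07318182  0.71175653  9.0612953 ]
False 12.9 [0.47741366 0.13068399 0.04463527] [-2.81131754  1.47342885  9.41432735]
False 13.3 [0.47145562 0.12269663 0.04465748] [-3.86105517  0.83553666 10.08295838]
False 13.7 [0.46600931 0.11424285 0.04462308] [-3.98797132  2.04395477  9.11111849]
```

View pics/c4.png

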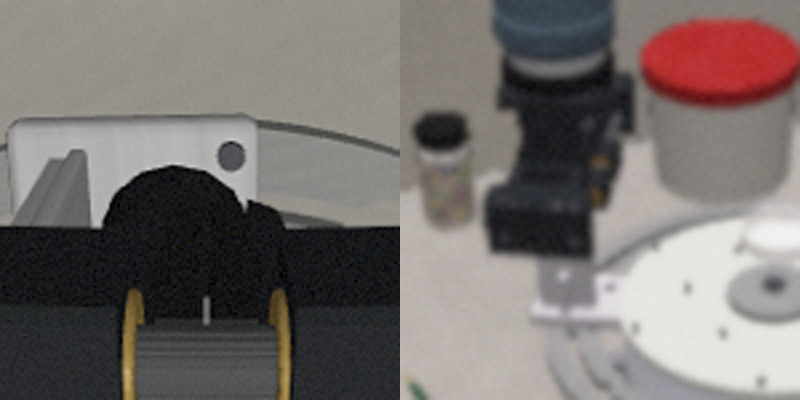

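```bash
python3 - <<'E'
from h import *
p=r.state()['tool_pos']; r.movel([p[0],p[1],.062],feed=.06); st=r.state(); f0=st['contact_force']; print(st['clock'],f0)
for th,tg in [(151,.002),(156,.003),(161,.003),(166,.003),(171,.003),(176,.003),(181,.003)]:
    p,q=pose(th,tg,.062,.1415); f=r.movel(p,q,feed=.05,max_force=9); st=r.state()
    a=np.radians(th); t=np.array([-np.sin(a),np.cos(a),0]); print(f,th,st['clock'],np.round(st['contact_force']-f0,1),'push',round(-(st['contact_force']-f0)@t,1))
    if f: break
s=snap('side','s5.png'); w=snap('wrist','w5.png')
a=cv2.resize(cv2.imread('pics/w5.png')[150:300,180:330],(400,400),interpolation=2)
b=cv2.resize(cv2.imread('pics/s5.png')[110:210,180:280],(400,400),interpolation=2)
cv2.imwrite('pics/c5.png',np.hstack([a,b]))
E
```

```text
14.25 [ 1.04102313  0.59050164 -0.4303811 ]
False 151 14.5167 [-0.2 -0.2  0.2] push -0.3
False 156 14.9333 [-2.4 -0.4  0.4] push -1.4
False 161 15.3333 [-1.7 -1.2  0. ] push -1.7
False 166 15.7333 [-1.   0.2  1. ] push -0.0
False 171 16.1333 [-1.7 -0.5  0.8] push -0.7
False 176 16.5333 [-1.5 -0.7  0.7] push -0.8
False 181 16.9333 [-1.1 -0.4  1. ] push -0.4
```

View pics/c5.png

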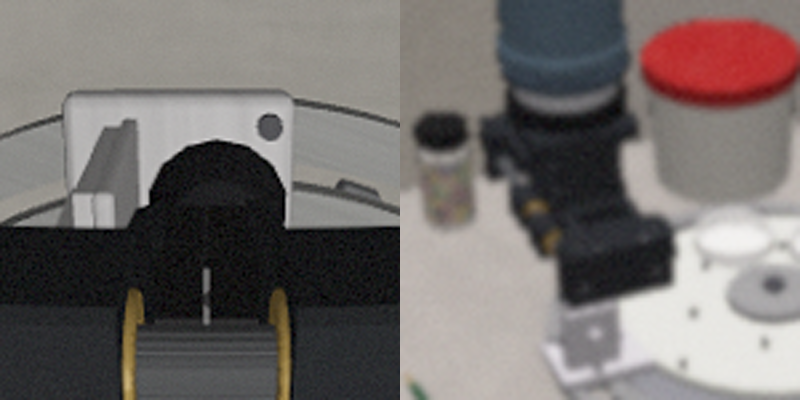

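```bash
python3 - <<'E'
from h import *
f0=np.array([1.04,.59,-.43])
for th in [184,186.5,188,189,190,191,192,193]:
    p,q=pose(th,.003,.062,.1415); f=r.movel(p,q,feed=.03,max_force=8); st=r.state()
    a=np.radians(th); t=np.array([-np.sin(a),np.cos(a),0]); pu=-(st['contact_force']-f0)@t
    print(f,th,round(st['clock'],2),np.round(st['contact_force']-f0,1),'push',round(pu,1))
    if f or pu>7: break
s=snap('side','s6.png'); w=snap('wrist','w6.png')
a=cv2.resize(cv2.imread('pics/w6.png')[150:300,180:330],(400,400),interpolation=2)
b=cv2.resize(cv2.imread('pics/s6.png')[110:210,180:280],(400,400),interpolation=2)
cv2.imwrite('pics/c6.png',np.hstack([a,b]))
E
```

```text
False 184 17.43 [-1.5  1.7  1.6] push 1.8
False 186.5 17.79 [-0.5  0.9  0.5] push 1.0
False 188 18.07 [-0.7  1.1  0.3] push 1.2
False 189 18.32 [-0.8  0.8  0.1] push 0.9
False 190 18.57 [-1.  -0.6 -0.3] push -0.4
False 191 18.82 [-0.8 -0.9 -0.4] push -0.7
False 192 19.07 [-2.   5.1  2. ] push 5.4
False 193 19.32 [-4.4 12.8  7.5] push 13.4
```

View pics/c6.png

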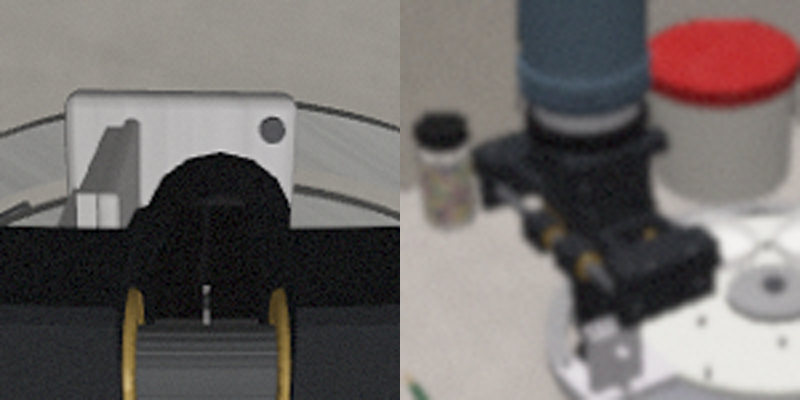

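```bash
python3 - <<'E'
from h import *
import pickle
p,q=pose(191,-.001,.062,.1415); r.movel(p,q,feed=.03); print(r.state()['contact_force'])
r.movel(pose(191,-.002,.19,.1415)[0],feed=.12)
st=r.state(); w=snap('wrist','w7.png')
r.move_joints([1.046,0.181,1.607,0,1.354,-0.206])
t=snap('top','t7.png'); s=snap('side','s7.png'); print(r.state()['clock'])
pickle.dump((st,w,t,s),open('p7.pkl','wb'))
im=t['img'].astype(int); m=(im.max(2)<70).astype(np.uint8); m[:195]=0;m[260:]=0;m[:,:180]=0;m[:,300:]=0
n,l,S,c=cv2.connectedComponentsWithStats(m); i=1+np.argmax(S[1:,4]); h=plane(t,*c[i],.077); v=h[:2]-AX; print(c[i],S[i],h,np.hypot(*v),np.degrees(np.arctan2(v[1],v[0])))
a=cv2.resize(cv2.imread('pics/t7.png')[120:250,170:300],(400,400),interpolation=2)
b=cv2.resize(cv2.imread('pics/s7.png')[140:240,210:310],(400,400),interpolation=2)
cv2.imwrite('pics/c7.png',np.hstack([a,b]))
E
```

```text
[0.20519797 0.68160274 0.06360532]
23.3667
[246.65517241 229.8045977 ] [242 225  11  11  87] [0.4515271  0.01456353 0.077     ] 0.14018401377827594 -168.71335552109755
```

View pics/c7.png

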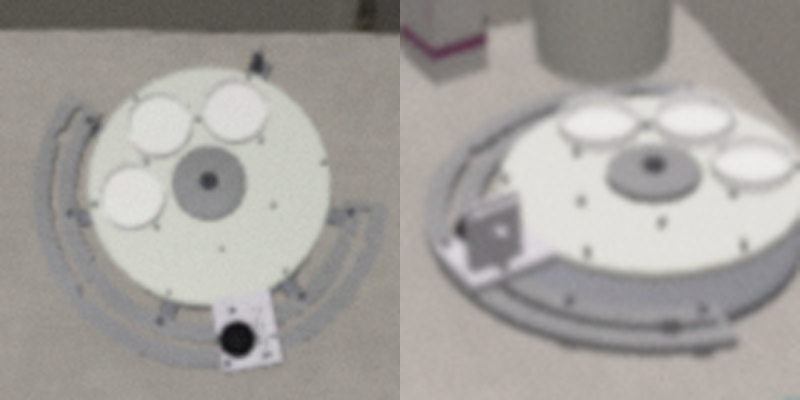

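View pics/w7.png

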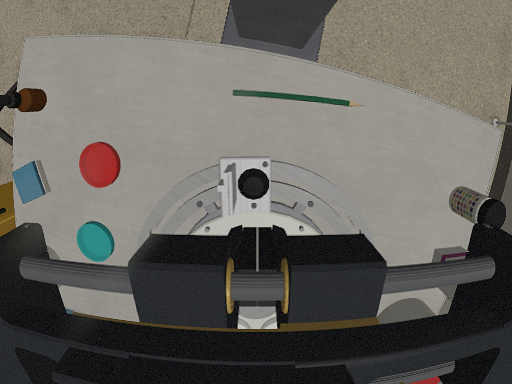

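```bash
python3 - <<'E'
from h import *
import pickle
for s,st in (pickle.load(open('w1.pkl','rb')),pickle.load(open('p7.pkl','rb'))[1::-1]):
    g=s['img'].astype(float).mean(2)[155:206,228:278]; 
    for th in(60,80): 
        m=(g<th).astype(np.uint8); n,l,S,c=cv2.connectedComponentsWithStats(m); i=1+np.argmax(S[1:,4]); print(st['tool_pos'][2],th,S[i],c[i])
E
```

```text
0.1900694753994363 60 [  8  13  30  30 725] [22.58482759 27.58344828]
0.1900694753994363 80 [  8  13  30  31 733] [22.54706685 27.60845839]
0.18919569136591463 60 [ 10  14  31  30 734] [25.10217984 28.46321526]
0.18919569136591463 80 [ 10  13  31  32 745] [24.99194631 28.4966443 ]
```

```bash
python3 -c "
from h import *
r.hand_in(); print(r.state()['clock'])"
```

```text
the job is handed in; nothing more can be done
the job is handed in; nothing more can be done
```

The turntable is indexed on by one hole and the job is handed in. The arm was clear of everything at about 23 s on the robot's clock.

**What I did:** I pressed the plunger head down about 11 mm with closed fingertips and turned the table anticlockwise about 20° with it held down. I then let the plunger ride under the plate and pushed on the face of the upright plate until the table locked. Finally I backed off, lifted away and returned to the start pose.

**Last checks:**
- **Lock:** the push force jumped from about 1 N to 13 N at the hole.
- **Angle:** in the top view the head moved from 130.7° to 191.3° at 140 mm radius. That is 60.6° against 60° expected, which is within measurement error.
- **Plunger up:** in the wrist view the head looked as large as at the start (734 against 725 px). At 8 mm down it would look about 5% smaller.
- **Dishes and surroundings:** the next dish is at the pointer. The top view shows all three dishes in their places, and nothing around the turntable looks moved.

**What disagreed:**
- **Fingertip height:** the fingertips touched the head about 33 mm lower in reported height than the tool data implied. The cameras also showed the gripper about 30 mm higher than reported. I set heights from the touch on the head instead.
- **First 20° of turn:** while the head was held down, the table was carried round by fingertip friction on the head. The plate face took over only after that.

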